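# Start the pump from its control station

### The arm

A 6-joint arm with a two-finger parallel gripper is mounted at the origin on a cart in front of the work surface, level with it; the furniture and walls round the work are solid. World frame = base frame: x ahead of the robot, y to its left, z up, the work surface at z = 0. Lengths are in m, angles in rad, forces in N, time in s.
With the tool pointing down it reaches from about 0.25 to 0.85 m from the base axis. Payload 12.5 kg.
Tool frame: the origin (TCP) lies midway between the tips of the shut fingers; the grasp point (between the pads) lies 19 mm behind it; z points along the fingers, y is the line along which they close (so a half turn about z gives the same grasp; the last joint's range is limited). The gripper opens to 93 mm and grips with 3 to 60 N. Pads are 15 mm wide; open, the fingers measure 128 mm over their backs; the gripper's body (75 mm by 188 mm) begins 65 mm behind the grasp point.
Start: joints at [-1.32, 0.351, 1.652, -0, 1.139, -0.085], TCP at [0.181, -0.519, 0.219] pointing down, gripper open.
Joint ranges: [-2.75, 2.75], [-0.79, 2.1], [0.01, 2.65], [-1.57, 4.71], [0.07, 3.14], [-2.87, 2.87]. Speed limits (rad/s): [2.22, 2.22, 2.79, 3.14, 3.14, 3.14].

### API

Orientations are given as a unit quaternion [x, y, z, w].
In Python, from workcell import read_state, capture, sign_off gives the robot as it stands. The module is installed in compiled form; this text tells all that it offers.
- The arm moves only by the tool send_rows, never from a script. Its argument "steps" is a list of rows, each an object with "linear": the shift along the tool's x, y, z in cm, a list of three; "turn": the turn about the tool's z in rad; "gripper": the opening, from -1 (shut) to 1 (fully open). In form: [{"linear": [tx, ty, tz], "turn": turn, "gripper": gripper}, ...]. A call has 1 to 20 rows; each row shifts and turns the commanded pose from where the row before left it, along the tool's axes as they then stand; what a row does not reach is not made up. A row lasts 1/8 s, in which the tool goes at most 62.5 mm and 10.7 degrees, less where a joint would pass 70% of its speed; a pose out of reach is approached as far as the arm can. A call with a gripper value outside its range is refused whole. The fingers move at their own pace and stop on an object; "force" is the grip in N (left out, the last holds). Time passes only in rows, so rows that do not move let the fingers close. It gives the time, the measured TCP pose, the force, the opening and the grip force at its end, in the units of the state.
- read_state(): the state, without advancing time (a new reading comes with each control period).
- capture(name): name is "side" or "top" or "wrist"; returns a dict with "frame" (480x640x3 uint8, red, green, blue), "depth" (480x640 float32, m along the optical axis (not along the pixel's ray), 0 where there is no reading), "camera_matrix" (3x3 intrinsics, pixels), "k1" (the pictures are not rectified: a ray, as slopes to the right and down, at radius r is drawn at 1 + k1 r^2 times it, then the intrinsics apply), "cam_to_world" (4x4, takes a point from camera to world coordinates). Camera axes: x right, y down, z forward; pixel columns grow to the right and rows downward; lengths in m; the calibration is good to about 2 mm. A picture is of the moment at which its call begins.
- sign_off(): hands the job in; it is judged then, once.
The state is a dict: "time": time; "joint_pos": joint angles; "dq": joint speeds; "tau": joint torques, N m; "ee_pos": TCP position; "tool_rot": TCP orientation; "ft_force": force on the tool from outside, world axes, zero at the start; "wrist_torque": the same for the moment, N m; "finger_gap": finger opening in m; "grip_force": force on a finger pad.
Only numpy, scipy, OpenCV 4.12 (cv2) and the standard library are available. Lean on these libraries where they do the work, as an engineer would, in place of code of your own. Each camera call takes 0.05 s, during which the arm holds its last target. There are 200 camera calls.

### The job

Start the bench pump from its control station with the closed fingertips, in this order: tip the rocker switch over by pushing its raised end fully down, push the long narrow bar key all the way down so that it stays down, then press the large round button fully in and let it come up again. Do not press the small round button, and do not pick up or shift the beaker, dish, marker pen and spatula that stand round the station.

Things in the scene. Friction and masses are not known exactly. Their poses are not given: they have to be found in the camera images.
- station: Control station: flat aluminium box 100 x 336 x 30 mm, fixed. Origin: centre of its underside; x points away from the robot across its depth, y along its length, z up. On top stand four equal white pods (84 mm in x, 70 mm in y, tops 42 mm above the worktop), 78 mm apart in a row along y, in any order; each has one black control in its middle.
- rocker_raised_end (a point): Point on the ribbed face of the rocker's raised wing, on its centre line, 24 mm along the wing from the pivot; moves with the rocker. The rocker is a see-saw 28 mm wide (station y), 62 mm long (station x), pivot mid-pod, 53 mm above the worktop. At the start the far wing (station +x) is raised about 20 degrees (this point about 61 mm up), the near wing level.
- rocker (a joint): Rocker angle, rad: 0 = far wing raised (off), 0.35 = far wing level, near wing raised (on). Pressing straight down on the raised wing takes about 3 N; it stops rigidly when that wing is level, its face 53 mm above the worktop, and stays where it is left. Guards 4 mm thick along its long sides end 51 mm above the worktop.
- bar_key_top (a point): Centre of the flat top of the long narrow bar key, a rounded bar 62 mm (station x) by 14 mm (station y). At the start 60 mm above the worktop, 18 mm above its pod; low guards beside it end 46 mm above the worktop. It takes about 3 N to push down, stops rigidly after 8 mm, and stays where it is left.
- bar_key (a joint): Travel of the bar key, m: 0 = up, 0.008 = fully down.
- round_button_top (a point): Centre of the flat top of the large round button, 40 mm in diameter. At rest 60 mm above the worktop, 18 mm above its pod, in a thin steel collar. Sprung: about 1.7 N to start, 5 N fully in, rigid stop after 7 mm; comes up again by itself.
- round_button (a joint): Travel of the large round button, m: 0 = out, 0.007 = fully in.
- small_button_top (a point): Centre of the flat top of the small round button, 20 mm in diameter, the same height and feel as the large one (travel 6 mm). Not to be pressed.
- small_button (a joint): Travel of the small round button, m: 0 = out, 0.006 = fully in.
- beaker: Bystander, loose: open 100 ml plastic beaker, 65 mm across, 72 mm high, off one end of the station. Origin at the centre of its underside.
- dish: Bystander, loose: closed Petri dish, 94 mm across, 14 mm high, off the other end. Origin at the centre of its underside.
- marker: Bystander, loose: marker pen, 135 mm long, 14 mm high, lying along the far side of the station. (Behind it all stands a white bench centrifuge, 314 mm high, always with its front face at world x = 0.64 m from y = -0.11 to 0.23 m: keep the arm clear of it). Origin at the centre of its underside.
- spatula: Bystander, loose: thin steel spatula, 187 mm long, 6 mm high, lying along the near side of the station. Origin at the centre of its underside.

How it is judged:
By the outcome, as a careful person would: the job done as asked, in the order asked, and still so for the second after the job is handed in, with the robot touching nothing.
It also fails if it takes over 40 s, if anything falls off the work surface, if the arm or the gripper's body presses on something with over 40 N, if the wrist force passes 120 N, or if a joint passes its speed limit or range.

## Working session

There is one attempt and no reset: what is moved stays moved. The work goes in short steps, Python scripts to look and compute and a tool call to move; the robot and the scene stay as the last step left them, time stands still between calls to the robot, and variables do not carry over. Pictures are saved under pics/ and viewed, at most 10 in all, crops included, and the job is handed in when it is done.

Besides the shell and the picture viewer there is one more tool, called after "Request:" as name(argument=value, ...) on one line, values as JSON. send_rows: Moves the arm, as the interface text tells. Its arguments: {"type":"object","properties":{"steps":{"type":"array"},"force":{"type":"number"}},"required":["steps"]}

```bash
mkdir -p pics; cat > h.py <<'E'
import numpy as np,cv2
from workcell import *
def world(c,u,v):
    "depth-based world points at pixel arrays"
    K=c["camera_matrix"];u=np.atleast_1d(u).astype(int);v=np.atleast_1d(v).astype(int)
    d=ray(c,u,v);z=c["depth"][v,u]
    T=c["cam_to_world"];return (d*z[:,None])@T[:3,:3].T+T[:3,3]
def ray(c,u,v):
    p=np.stack([np.atleast_1d(u),np.atleast_1d(v)],-1).astype(float)
    K=c["camera_matrix"];q=(p-[K[0,2],K[1,2]])/[K[0,0],K[1,1]]
    s=q.copy()
    for _ in range(20): s=q/(1+c["k1"]*(s**2).sum(-1,keepdims=True))
    return np.c_[s,np.ones(len(s))]
def plane(c,u,v,h):
    T=c["cam_to_world"];d=ray(c,u,v)@T[:3,:3].T
    return T[:3,3]+d*((h-T[2,3])/d[:,2])[:,None]
E
python3 - <<'E'
from h import *
s=read_state();print({k:np.round(v,3) for k,v in s.items()})
for n in("top","side"):
    c=capture(n);cv2.imwrite(f"pics/{n}0.png",c["frame"][:,:,::-1]);print(n,c["camera_matrix"],c["k1"],c["cam_to_world"].round(3))
E
```

```text
{'time': np.float64(0.0), 'joint_pos': array([-1.32 ,  0.351,  1.652, -0.   ,  1.139, -0.085]), 'dq': array([-0.   , -0.001,  0.001,  0.001, -0.002, -0.   ]), 'tau': array([ 2.0000e-03, -4.9732e+01, -2.8525e+01,  7.0000e-02,  2.6000e-02,
       -0.0000e+00]), 'ee_pos': array([ 0.181, -0.519,  0.218]), 'tool_rot': array([ 0.986,  0.167, -0.   , -0.001]), 'ft_force': array([ 0.202,  0.348, -0.417]), 'wrist_torque': array([ 0.041, -0.008, -0.005]), 'grip_force': np.float64(0.0), 'finger_gap': np.float64(0.093)}
top [[539.38695322   0.         321.8324312 ]
 [  0.         539.38695322 235.32838004]
 [  0.           0.           1.        ]] 0.010306350872589142 [[-0.022 -0.991  0.128  0.352]
 [-0.999  0.025  0.025  0.197]
 [-0.029 -0.128 -0.991  1.164]
 [ 0.     0.     0.     1.   ]]
side [[488.64795932   0.         322.71672846]
 [  0.         488.64795932 234.57359897]
 [  0.           0.           1.        ]] 0.0011004628529529 [[-0.992 -0.068  0.108  0.372]
 [-0.125  0.356 -0.926  1.007]
 [ 0.025 -0.932 -0.362  0.394]
 [ 0.     0.     0.     1.   ]]
```

View pics/top0.png

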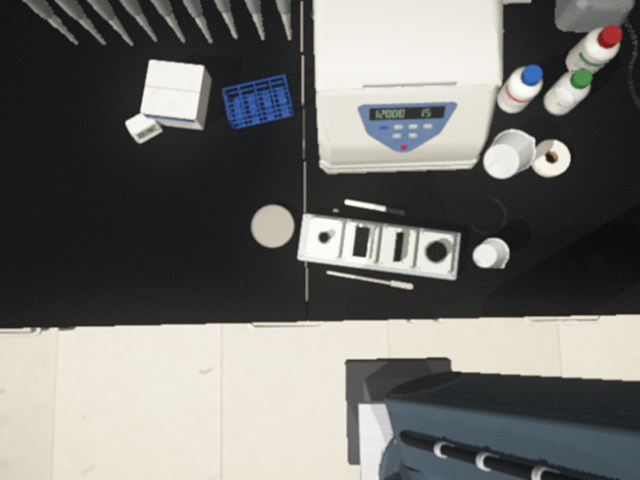

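View pics/side0.png

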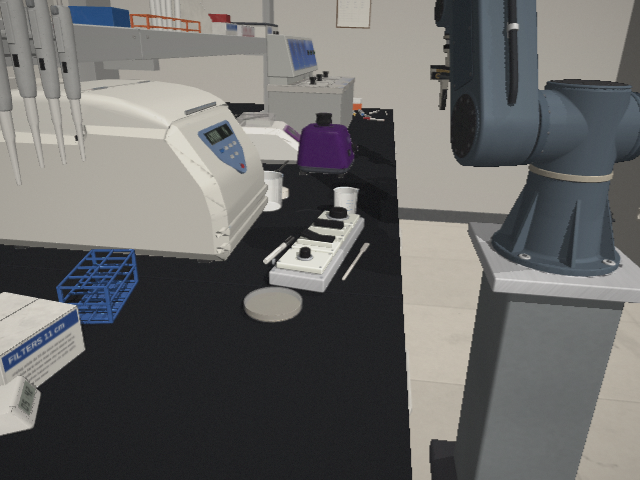

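Top: small button at about (323,238), rocker (361,241), bar key (399,246), large button (438,251). The dish is left of the station, the beaker right. I'll zoom in and measure.

```bash
python3 - <<'E'
from h import *
c=capture("top");f=c["frame"];g=f.max(2)
a=cv2.resize(f[190:310,290:480],None,fx=4,fy=4,interpolation=cv2.INTER_CUBIC)
cv2.imwrite("pics/crop.png",a[:,:,::-1])
# station contour: bright region
m=((g>110)*255).astype(np.uint8);m[:208]=0;m[285:]=0;m[:,:290]=0;m[:,466:]=0
cs,_=cv2.findContours(m,cv2.RETR_EXTERNAL,cv2.CHAIN_APPROX_NONE);st=max(cs,key=cv2.contourArea)
r=cv2.minAreaRect(st);print(r);hull=np.zeros_like(m);cv2.fillPoly(hull,[cv2.convexHull(st)],255)
b=((g<60)&(cv2.erode(hull,np.ones((5,5)))>0)).astype(np.uint8)
n,l,s,ce=cv2.connectedComponentsWithStats(b)
for i in range(1,n):
    if s[i,4]<25: continue
    u,v=ce[i];w=world(c,[round(u)],[round(v)])[0]
    print(s[i],ce[i].round(1),"plane60",plane(c,u,v,.06).round(4),"depth",w.round(4))
bx=cv2.boxPoints(r);print("box@.03",plane(c,bx[:,0],bx[:,1],.03).round(3))
# depth-based station points
vv,uu=np.nonzero(hull);P=world(c,uu,vv);S=P[(P[:,2]>.02)&(P[:,2]<.08)]
r2=cv2.minAreaRect((S[:,:2]*1000).astype(np.float32));print("depth rect",r2)
T=P[(P[:,2]>.038)&(P[:,2]<.046)];print("pod top z",np.median(T[:,2]))
# side
c=capture("side");f=c["frame"]
a=cv2.resize(f[195:300,255:380],None,fx=5,fy=5,interpolation=cv2.INTER_CUBIC);cv2.imwrite("pics/crop2.png",a[:,:,::-1])
b=(f.max(2)<60).astype(np.uint8);b[:200]=0;b[295:]=0;b[:,:265]=0;b[:,372:]=0
n,l,s,ce=cv2.connectedComponentsWithStats(b)
for i in range(1,n):
    if 25<s[i,4]<2000: print(s[i],ce[i].round(1),plane(c,*ce[i],.06).round(4),world(c,[round(ce[i][0])],[round(ce[i][1])]).round(4))
E
```

```text
((378.82098388671875, 246.8428192138672), (160.97540283203125, 57.4912109375), 7.594643592834473)
[307 211  43   7  62] [324.9 213.8] plane60 [[0.5394 0.2184 0.06  ]] depth [5.491e-01 2.194e-01 4.000e-04]
[354 228  14  28 295] [360.8 241.4] plane60 [[0.48  0.146 0.06 ]] depth [0.4816 0.1452 0.0529]
[395 233   8  28 136] [398.5 246.2] plane60 [[0.4681 0.0692 0.06  ]] depth [0.4687 0.07   0.0585]
[320 234   7   7  42] [323.3 236.8] plane60 [[0.4914 0.2228 0.06  ]] depth [0.4911 0.2235 0.0597]
[427 242  19  19 269] [436.1 251.3] plane60 [[ 0.4556 -0.0068  0.06  ]] depth [ 0.4565 -0.0071  0.0579]
[308 263  45   6  71] [326.3 265.4] plane60 [[0.4322 0.218  0.06  ]] depth [ 0.4377  0.2199 -0.0028]
box@.03 [[ 0.437  0.284  0.03 ]
 [ 0.559  0.266  0.03 ]
 [ 0.504 -0.07   0.03 ]
 [ 0.385 -0.048  0.03 ]]
depth rect ((478.0058288574219, 107.46159362792969), (336.0875549316406, 109.51542663574219), 81.1415023803711)
pod top z 0.041317250627719515
[300 248  11  10  94] [304.7 252.6] [[0.4906 0.2431 0.06  ]] [[0.4917 0.2323 0.0546]]
```

View pics/crop.png

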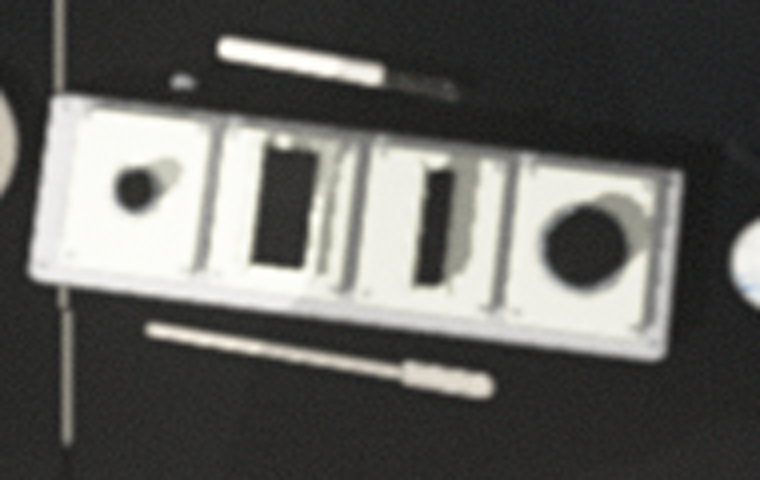

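View pics/crop2.png

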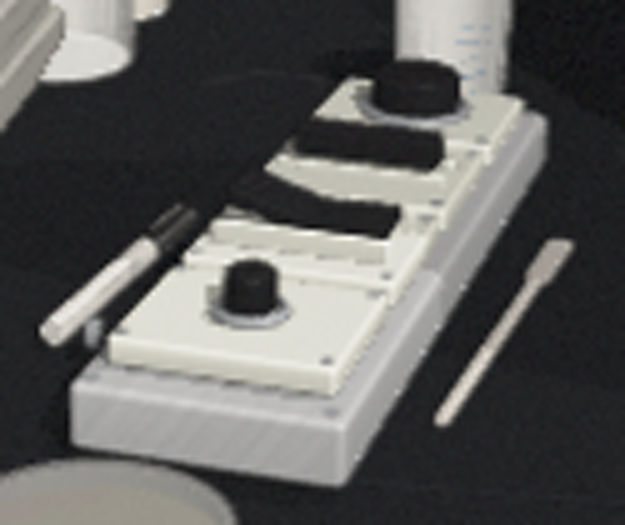

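Side view confirms the rocker's far wing is raised and its order: small, rocker, bar, large. Station yaw is about -0.154 rad. Rocker press point is about (0.502, 0.143), bar (0.468, 0.070), large button (0.456, -0.007). I'll close the gripper, align it, and travel above the rocker.

Request:
send_rows(steps=[{"linear": [0, 0, 0], "turn": 0.163, "gripper": -1}, {"linear": [0, 0, 0], "turn": 0.163, "gripper": -1}, {"linear": [0, 0, 0], "turn": 0.164, "gripper": -1}, {"linear": [1.3, -4.1, 0], "turn": 0, "gripper": -1}, {"linear": [1.3, -4.1, 0], "turn": 0, "gripper": -1}, {"linear": [1.3, -4.1, 0], "turn": 0, "gripper": -1}, {"linear": [1.3, -4.1, 0], "turn": 0, "gripper": -1}, {"linear": [1.3, -4.1, 0], "turn": 0, "gripper": -1}, {"linear": [1.3, -4.1, 0], "turn": 0, "gripper": -1}, {"linear": [1.3, -4.1, 0], "turn": 0, "gripper": -1}, {"linear": [1.3, -4.1, 0], "turn": 0, "gripper": -1}, {"linear": [1.3, -4.1, 0], "turn": 0, "gripper": -1}, {"linear": [1.3, -4.1, 0], "turn": 0, "gripper": -1}, {"linear": [1.3, -4.1, 0], "turn": 0, "gripper": -1}, {"linear": [1.3, -4.1, 0], "turn": 0, "gripper": -1}, {"linear": [1.3, -4.1, 0], "turn": 0, "gripper": -1}, {"linear": [1.3, -4.1, 0], "turn": 0, "gripper": -1}, {"linear": [1.3, -4.1, 0], "turn": 0, "gripper": -1}, {"linear": [1.3, -4.1, 0], "turn": 0, "gripper": -1}, {"linear": [0.8, -4.5, 0], "turn": 0, "gripper": -1}], force=20)

```text
time: 2.7
ee_pos: [0.5029, 0.1416, 0.2185]
tool_rot: [0.997, -0.077, -0.0, 0.0]
ft_force: [-0.1, 0.5, -0.2]
finger_gap: 0.0005
grip_force: 0.0
```

```bash
python3 - <<'E'
from h import *
c=capture("wrist");f=c["frame"];cv2.imwrite("pics/w1.png",f[:,:,::-1]);print(c["cam_to_world"].round(3),read_state()["ee_pos"])
b=(f.max(2)<60).astype(np.uint8)
n,l,s,ce=cv2.connectedComponentsWithStats(b)
for i in range(1,n):
    if s[i,4]>300:
        v,u=np.nonzero(l==i);P=world(c,u,v);k=(P[:,2]>.05)&(P[:,2]<.075)
        print(s[i],ce[i].round(1),plane(c,*ce[i],.06).round(4), P[k].mean(0).round(4) if k.any() else "",np.percentile(P[:,2],[10,50,95]).round(4))
E
```

```text
[[-0.153 -0.943 -0.296  0.585]
 [-0.988  0.146  0.046  0.129]
 [-0.     0.299 -0.954  0.384]
 [ 0.     0.     0.     1.   ]] [0.50389478 0.14536856 0.2185417 ]
[     0      0    640    431 164410] [292.3 209.6] [[0.5162 0.1677 0.06  ]]  [-0.002  -0.0008  0.3255]
[ 304  209   24   54 1227] [315.8 235.5] [[0.486  0.1487 0.06  ]] [0.484  0.149  0.0549] [0.0516 0.0534 0.0611]
[384 208  14  56 551] [390.4 235.2] [[0.4746 0.0735 0.06  ]] [0.4736 0.0732 0.0579] [0.0556 0.0585 0.0597]
[ 445  217   39   37 1074] [464.4 235.2] [[ 0.463  -0.0011  0.06  ]] [ 0.4616 -0.0026  0.058 ] [0.0527 0.0585 0.0599]
[316 280   8  65 401] [319.6 312.5] [[0.3976 0.1585 0.06  ]]  [0.2281 0.2475 0.2732]
[    0   454   640    26 13469] [319.2 469. ] [[0.1697 0.1943 0.06  ]]  [0.3351 0.3368 0.3388]
```

View pics/w1.png

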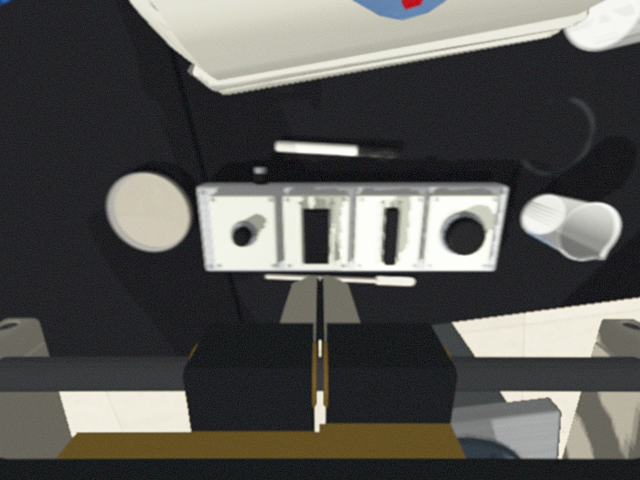

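The wrist view shows the tips aligned with the rocker column, rocker at (316,235), bar (390,235), large (464,235). Heights agree at 0.060; positions agree within 5 mm, so I take the mean. Next I descend onto the raised wing.

Request:
send_rows(steps=[{"linear": [0, 0, 4], "turn": 0, "gripper": -1}, {"linear": [0, 0, 4], "turn": 0, "gripper": -1}, {"linear": [0, 0, 4], "turn": 0, "gripper": -1}, {"linear": [0, 0, 2.5], "turn": 0, "gripper": -1}, {"linear": [0, 0, 0.4], "turn": 0, "gripper": -1}, {"linear": [0, 0, 0.4], "turn": 0, "gripper": -1}, {"linear": [0, 0, 0.4], "turn": 0, "gripper": -1}, {"linear": [0, 0, 0.3], "turn": 0, "gripper": -1}, {"linear": [0, 0, 0.2], "turn": 0, "gripper": -1}, {"linear": [0, 0, 0], "turn": 0, "gripper": -1}])

```text
time: 4.0
ee_pos: [0.5024, 0.1403, 0.0567]
tool_rot: [0.997, -0.077, 0.0, -0.0]
ft_force: [1.2, 0.2, 1.1]
finger_gap: 0.0003
grip_force: 0.7
```

Request:
send_rows(steps=[{"linear": [0, 0, 0.15], "turn": 0, "gripper": -1}, {"linear": [0, 0, 0.15], "turn": 0, "gripper": -1}, {"linear": [0, 0, 0], "turn": 0, "gripper": -1}])

```text
time: 4.38
ee_pos: [0.5022, 0.1402, 0.0535]
tool_rot: [0.997, -0.077, -0.0, 0.0]
ft_force: [0.5, 0.4, 1.9]
finger_gap: 0.0003
grip_force: 0.6
```

```bash
python3 - <<'E'
from h import *
for i in range(4):
    capture("top");s=read_state();print(s["ee_pos"].round(4),s["ft_force"].round(2),s["time"])
E
```

```text
[0.5021 0.1402 0.0535] [1.05 0.41 1.83] 4.425
[0.5021 0.1402 0.0535] [1.02 0.59 0.14] 4.475
[0.5021 0.1402 0.0535] [1.12 0.66 0.81] 4.525
[0.5021 0.1402 0.0535] [0.14 0.16 0.26] 4.575
```

Request:
send_rows(steps=[{"linear": [0, 0, 0.1], "turn": 0, "gripper": -1}, {"linear": [0, 0, 0.1], "turn": 0, "gripper": -1}, {"linear": [0, 0, 0], "turn": 0, "gripper": -1}])

```text
time: 4.95
ee_pos: [0.5022, 0.1402, 0.053]
tool_rot: [0.997, -0.077, -0.0, 0.0]
ft_force: [-6.8, -1.4, 21.8]
finger_gap: 0.0002
grip_force: 11.3
```

Rigid stop at z = 0.053 with 22 N, so the wing is level. I'll lift, go over the bar key, then look.

Request:
send_rows(steps=[{"linear": [0, 0, -2], "turn": 0, "gripper": -1}, {"linear": [0, 0, -3], "turn": 0, "gripper": -1}, {"linear": [-0.5, 1.8, 0], "turn": 0, "gripper": -1}, {"linear": [-0.5, 1.8, 0], "turn": 0, "gripper": -1}, {"linear": [-0.5, 1.9, 0], "turn": 0, "gripper": -1}, {"linear": [-0.5, 1.8, 0], "turn": 0, "gripper": -1}, {"linear": [0, 0, 0], "turn": 0, "gripper": -1}, {"linear": [0, 0, 0], "turn": 0, "gripper": -1}])

```text
time: 5.95
ee_pos: [0.4716, 0.0712, 0.1017]
tool_rot: [0.997, -0.077, 0.0, -0.0]
ft_force: [0.2, -0.3, 0.5]
finger_gap: 0.0002
grip_force: 0.0
```

```bash
python3 - <<'E'
from h import *
c=capture("side");s=read_state();print(s["ee_pos"].round(4),s["ft_force"].round(2),s["time"])
a=cv2.resize(c["frame"][180:300,255:380],None,fx=4.8,fy=4.8,interpolation=cv2.INTER_CUBIC);cv2.imwrite("pics/s2.png",a[:,:,::-1])
E
```

```text
[0.4716 0.0714 0.1016] [-0.15  1.1  -0.05] 6.0
```

View pics/s2.png

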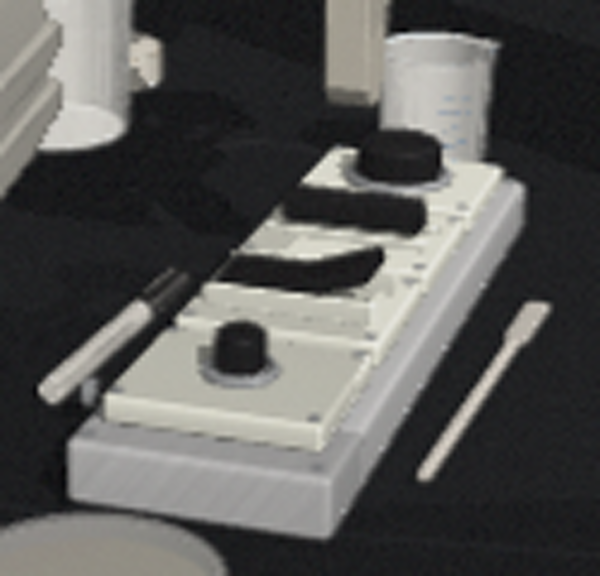

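The rocker has tipped, its near wing raised at crop (370,262), and the bar is still up at (355,210). Tip is over the bar; I press it next (stop at z ≈ 0.052).

Request:
send_rows(steps=[{"linear": [0, 0, 2], "turn": 0, "gripper": -1}, {"linear": [0, 0, 1.6], "turn": 0, "gripper": -1}, {"linear": [0, 0, 0.4], "turn": 0, "gripper": -1}, {"linear": [0, 0, 0.3], "turn": 0, "gripper": -1}, {"linear": [0, 0, 0.3], "turn": 0, "gripper": -1}, {"linear": [0, 0, 0.2], "turn": 0, "gripper": -1}, {"linear": [0, 0, 0.1], "turn": 0, "gripper": -1}, {"linear": [0, 0, 0], "turn": 0, "gripper": -1}, {"linear": [0, 0, 0], "turn": 0, "gripper": -1}])

```text
time: 7.12
ee_pos: [0.4716, 0.0711, 0.0527]
tool_rot: [0.997, -0.077, 0.0, 0.0]
ft_force: [-0.4, 0.2, 0.4]
finger_gap: 0.0004
grip_force: 0.0
```

Request:
send_rows(steps=[{"linear": [0, 0, 0.1], "turn": 0, "gripper": -1}, {"linear": [0, 0, 0.1], "turn": 0, "gripper": -1}, {"linear": [0, 0, 0], "turn": 0, "gripper": -1}])

```text
time: 7.5
ee_pos: [0.4717, 0.0711, 0.0521]
tool_rot: [0.997, -0.077, 0.0, 0.0]
ft_force: [-8.3, -1.0, 25.3]
finger_gap: 0.0009
grip_force: 12.6
```

Bottomed. Next, lift and go over the large button.

Request:
send_rows(steps=[{"linear": [0, 0, -2], "turn": 0, "gripper": -1}, {"linear": [0, 0, -3], "turn": 0, "gripper": -1}, {"linear": [0, 1.9, 0], "turn": 0, "gripper": -1}, {"linear": [0, 1.9, 0], "turn": 0, "gripper": -1}, {"linear": [0, 1.9, 0], "turn": 0, "gripper": -1}, {"linear": [0, 1.9, 0], "turn": 0, "gripper": -1}, {"linear": [0, 0, 0], "turn": 0, "gripper": -1}, {"linear": [0, 0, 0], "turn": 0, "gripper": -1}])

```text
time: 8.5
ee_pos: [0.4598, -0.0036, 0.1006]
tool_rot: [0.997, -0.077, 0.0, -0.0]
ft_force: [0.7, 0.0, 0.3]
finger_gap: 0.0006
grip_force: 0.0
```

```bash
python3 - <<'E'
from h import *
c=capture("side");s=read_state();print(s["ee_pos"].round(4),s["ft_force"].round(2),s["time"])
a=cv2.resize(c["frame"][180:300,255:380],None,fx=4.8,fy=4.8,interpolation=cv2.INTER_CUBIC);cv2.imwrite("pics/s3.png",a[:,:,::-1])
E
```

```text
[ 0.4598 -0.0034  0.1006] [ 0.48 -0.67 -0.31] 8.55
```

View pics/s3.png

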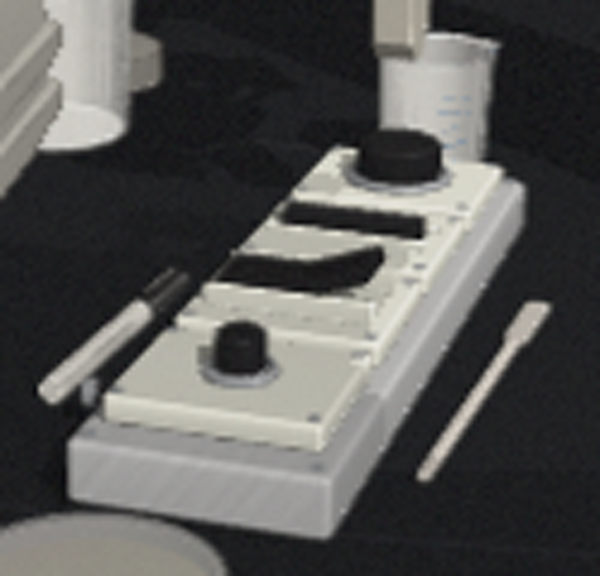

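The bar has stayed down, its side face now thin at crop (355,220), and the rocker is still on. Next is the large button (stop at z ≈ 0.053).

Request:
send_rows(steps=[{"linear": [0, 0, 2], "turn": 0, "gripper": -1}, {"linear": [0, 0, 1.5], "turn": 0, "gripper": -1}, {"linear": [0, 0, 0.4], "turn": 0, "gripper": -1}, {"linear": [0, 0, 0.3], "turn": 0, "gripper": -1}, {"linear": [0, 0, 0.3], "turn": 0, "gripper": -1}, {"linear": [0, 0, 0.2], "turn": 0, "gripper": -1}, {"linear": [0, 0, 0.1], "turn": 0, "gripper": -1}, {"linear": [0, 0, 0.1], "turn": 0, "gripper": -1}, {"linear": [0, 0, 0], "turn": 0, "gripper": -1}, {"linear": [0, 0, 0], "turn": 0, "gripper": -1}])

```text
time: 9.8
ee_pos: [0.4598, -0.0038, 0.0529]
tool_rot: [0.997, -0.077, 0.0, -0.0]
ft_force: [-9.0, 3.7, 25.9]
finger_gap: 0.0005
grip_force: 12.8
```

Fully in at z = 0.053 and 26 N, well above the 5 N spring force. I'll let it up and retreat.

Request:
send_rows(steps=[{"linear": [0, 0, -1.5], "turn": 0, "gripper": -1}, {"linear": [0, 0, -3], "turn": 0, "gripper": -1}, {"linear": [0, 0, -4], "turn": 0, "gripper": -1}, {"linear": [0, 0, -4], "turn": 0, "gripper": -1}, {"linear": [0, 0, 0], "turn": 0, "gripper": -1}, {"linear": [0, 0, 0], "turn": 0, "gripper": -1}, {"linear": [0, 0, 0], "turn": 0, "gripper": -1}, {"linear": [0, 0, 0], "turn": 0, "gripper": -1}])

```text
time: 10.8
ee_pos: [0.4594, -0.0039, 0.1759]
tool_rot: [0.997, -0.077, -0.001, -0.0]
ft_force: [0.7, 0.4, 1.1]
finger_gap: 0.0002
grip_force: 0.0
```

```bash
python3 - <<'E'
from h import *
c=capture("side");s=read_state();print(s["ee_pos"].round(4),s["ft_force"].round(2),s["time"])
a=cv2.resize(c["frame"][180:300,255:380],None,fx=4.8,fy=4.8,interpolation=cv2.INTER_CUBIC);cv2.imwrite("pics/s4.png",a[:,:,::-1])
E
```

```text
[ 0.4595 -0.0039  0.176 ] [ 0.09 -0.21  0.62] 10.85
```

View pics/s4.png

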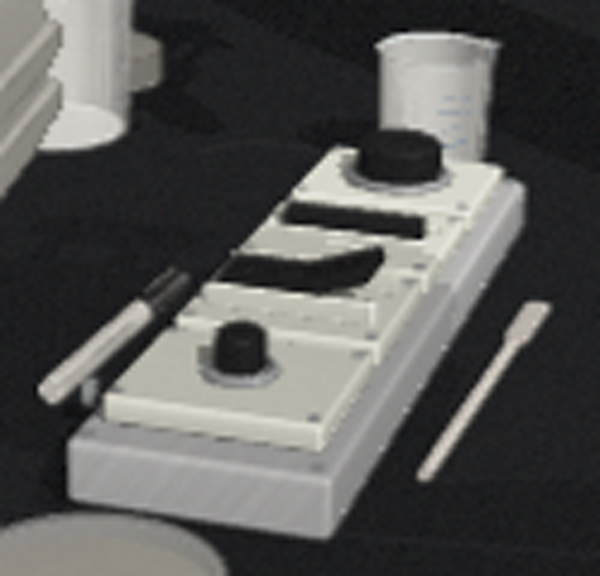

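Rocker on, bar down, large button back up at (400,155), and the bystanders have not moved. Handing in.

```bash
python3 -c "from workcell import *;print(sign_off())"
```

```text
the job is handed in; nothing more can be done
None
```

The job is handed in: I tipped the rocker on, pushed the bar key down so it stayed, then pressed the large round button fully in and it came back up, all by 10.9 s and without touching the small button or the bystanders (no verdict was returned).

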